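# Uncover the nail dish

## Robot

A 6-joint arm with a two-finger parallel gripper is mounted at the origin on the work surface. World frame = base frame: x ahead of the robot, y to its left, z up, the work surface at z = 0. Lengths are in m, angles in degrees, forces in N, time in s.
With the tool pointing down it reaches from about 0.35 to 0.775 m from the base axis. Payload 5.5 kg.
Tool frame: the origin (TCP) lies where the fingers leave the gripper's body, on its centre line; the fingertips stand 73 mm ahead of it and the grasp point (between the pads) lies 54 mm ahead of it (nose_length is the distance from the TCP to the fingertips, in m); z points along the fingers, y is the direction in which the jaws open and shut (so a half turn about z gives the same grasp; the last joint's range is limited). The gripper opens to 85 mm and grips with 20 to 120 N. Pads are 22 mm wide; open, the fingers measure 114 mm over their backs; the gripper's body (76 mm by 85 mm) begins 54 mm behind the grasp point. The pads swing forward as they close: fully open they stand 13 mm farther back than shut.
Start: joints at [-78.472, 17.945, 2.641, 74.691, 0, 82.002], TCP at [0.192, -0.542, 0.304] pointing down, gripper open.
Joint ranges: [-158.12, 158.12], [-49.38, 96.58], [-58.88, 72.47], [-126.05, 133.96], [-84.25, 85.87], [-180, 180]. Speed limits (degrees/s): [147.25, 147.25, 180, 180, 180, 180].

## Interface

Orientations are given as [roll, pitch, yaw] about the fixed x, y, z axes, in that order (R = Rz(yaw) Ry(pitch) Rx(roll)).
In Python, from workcell import read_state, read_camera, calibration, sign_off, find_in, regions_of, mark_of, nose_length gives the robot as it stands. The module is installed in compiled form; this text tells all that it offers.
- The arm moves only by the tool servo_tool, never from a script. Its argument "increments" is a list of rows, each an object with "fingers": the closure in counts, from 0 (fully open) to 255 (shut); "travel": the shift along the tool's x, y, z in m, a list of three; "twist": the turn about the tool's z in degrees. In form: [{"fingers": fingers, "travel": [tx, ty, tz], "twist": twist}, ...]. A call has 1 to 12 rows; each row shifts and turns the commanded pose from where the row before left it, along the tool's axes as they then stand; what a row does not reach is not made up. A row lasts 1/10 s, in which the tool goes at most 50 mm and 8.59 degrees, less where a joint would pass 70% of its speed; a pose out of reach is approached as far as the arm can. A call is refused whole if a number of a shift passes 0.05 or a number of a turn 8.59, either way. A call with a gripper value outside its range is refused whole. The fingers move at their own pace and stop on an object; the grip force is fixed at half the most. Time passes only in rows, so rows that do not move let the fingers close. It gives the time, the measured TCP pose, the force and the opening at its end, in the units of the state.
- read_state(): the state, without advancing time (a new reading comes with each control period).
- read_camera(name): name is "side" or "top"; returns the picture (480x640x3 uint8, blue, green, red); there is no depth.
- calibration(name): a dict with "fx", "fy", "cx", "cy" (pixels), "position" and "rotation" of the camera in the world. Camera axes: x right, y down, z forward; pixel columns grow to the right and rows downward; lengths in m; the calibration is good to about 2 mm. A picture is of the moment at which its call begins. calibration takes no time and is no camera call.
- sign_off(): hands the job in, once; it reports no verdict.
Trained networks look in the newest picture that a camera, given by its name, has taken for a name from the list of things; names that differ only in an ending like _2 or _b are one class to them, and where a whole thing is asked for, a point or a joint stands for the part that bears it (a point fixed in the world has none). Each returns a list of dicts, best first, with "conf" (0 to 1); they miss things now and then, are a little off and sometimes report something else, mostly with a low value. They report only what shows in the picture. A call takes as long as a camera call.
- find_in(thing, camera): "bbox" ([left, top, width, height] in pixels, round what is visible of it).
- regions_of(thing, camera): "region" (480x640 bool, what is visible of it) and "bbox" ([left, top, width, height] in pixels, round what is visible of it).
- mark_of(thing, camera): "pixel" ([column, row] in pixels: a listed point, or the origin of a listed thing).
The state is a dict: "t": time; "joint_positions": joint angles; "qd": joint speeds; "joint_torque": joint torques, N m; "position": TCP position; "tcp_rot": TCP orientation; "wrist_force": force on the tool from outside, world axes, zero at the start; "moment": the same for the moment, N m; "width": finger opening in m.
Only numpy, scipy, OpenCV 4.12 (cv2) and the standard library are available. Lean on these libraries where they do the work, as an engineer would, in place of code of your own. Each camera call takes 0.05 s, during which the arm holds its last target.

## Task

I am about to hang a picture and need the nails: take the lid off the wide, low ceramic dish by its knob and set it down, not dropped, knob up and wholly on the square cork mat. Leave the dish itself, and the tall narrow jar with its lid, standing where they are.

Things in the scene. Friction and masses are not known exactly. Their poses are not given: they have to be found in the camera images.
- dish_lid_knob (a point): Loose white ceramic lid of the wide, low dish, about 0.2 kg. Point: centre of its round knob's head (upright cylinder, 28 mm diameter, 24 mm tall, on an 18 mm neck), on the lid's axis, z up. The 120 mm disc's upper face is 24 mm below this point, its lower face 30 mm; under it a 92 mm plug, 6 mm tall, sits loosely in the dish's mouth (7 mm clear); its flat underside, the lid's lowest face, is 36 mm below.
- dish: Wide, low, round white ceramic dish holding steel nails, loose on the cabinet top, about 0.7 kg: 116 mm in diameter at the rim, 50 mm tall, wall 5 mm. Origin at the centre of its underside, z up. Closed by the lid, its knob's centre stands 80 mm above this origin.
- mat: Square cork mat fixed on the cabinet top, 180 x 180 mm and 5 mm thick, the only one. Origin at the centre of its underside (its upper face is 5 mm above), x and y along its sides, z up. With the lid standing on it, the knob's centre is 41 mm above this origin.
- jar_lid_knob (a point): Lid of the tall, narrow white ceramic jar, which is to be left alone. This point is the centre of its knob's head (24 mm in diameter, 24 mm tall), 145 mm above the cabinet top; its disc is 76 mm in diameter, the jar 72 mm in diameter and 115 mm tall.

How it is judged (in metres and radians):
On the way, in this order (a step that is already met when the one before it is completed fails the run):
1. the dish's lid is held by the fingers, lifted at least 15 mm (contact force between the fingers and dish_lid above 0.5 N and z of dish_lid_knob in the frame of dish above 0.095 m), for 0.1 s.
2. the lid is brought down onto the mat while still held by the fingers: its underside less than 15 mm above the mat, within 33 mm of the mat's centre along each side (x of dish_lid_knob in the frame of mat between -0.033 and 0.033 m and y of dish_lid_knob in the frame of mat between -0.033 and 0.033 m and contact force between the fingers and dish_lid above 0.3 N and z of dish_lid_knob in the frame of mat below 0.056 m), for 0.05 s.
At the end, for the whole second after the job is handed in: The dish's lid rests still, knob up and flat (0.1 rad), on the cork mat, its axis within 33 mm of the mat's centre along each side and its knob 36 to 46 mm above the mat's underside; the dish stands upright and, like the jar's lid, within 30 mm of its start (x of dish_lid_knob in the frame of mat between -0.033 and 0.033 m and y of dish_lid_knob in the frame of mat between -0.033 and 0.033 m and z of dish_lid_knob in the frame of mat between 0.036 and 0.046 m and angle between each of dish_lid_knob, dish's own z axis and vertical below 0.1 rad and linear speed of dish_lid below 0.02 m/s and distance of each of dish, jar_lid_knob from where it was at the start of the episode below 0.03 m); the robot touches nothing.
It fails at once if the dish is tipped by more than 0.3 rad or pushed more than 30 mm (angle between dish's own z axis and vertical above 0.3 rad or distance of dish from where it was at the start of the episode above 0.03 m).
It fails at once if the jar or its lid is shifted by more than 30 mm (distance of jar_lid_knob from where it was at the start of the episode above 0.03 m).
It also fails if it takes over 45 s, if anything falls off the work surface, if the arm or the gripper's body presses on something with over 40 N, if the wrist force passes 120 N, or if a joint passes its speed limit or range.

## Working session

There is one attempt and no reset: what is moved stays moved. The work goes in short steps, Python scripts to look and compute and a tool call to move; the robot and the scene stay as the last step left them, time stands still between calls to the robot, and variables do not carry over. Pictures are saved under pics/ and viewed, and the job is handed in when it is done.

Besides the shell and the picture viewer there is one more tool, called after "Call:" by a JSON object that holds its "method" and its "body", one argument or row to a line. servo_tool: Moves the arm, as the interface text tells. Its arguments: {"type":"object","properties":{"increments":{"type":"array","items":{"type":"object","properties":{"fingers":{"type":"number"},"travel":{"type":"array","items":{"type":"number"}},"twist":{"type":"number"}}}}},"required":["increments"]}

```bash
mkdir -p pics
cat > h.py <<'E'
import numpy as np,cv2
from workcell import *
def ray(cam,px):
    c=calibration(cam);R=np.array(c["rotation"]);
    d=R@np.array([(px[0]-c["cx"])/c["fx"],(px[1]-c["cy"])/c["fy"],1.]);return np.array(c["position"]),d
def atz(cam,px,z):
    p,d=ray(cam,px);return p+d*(z-p[2])/d[2]
def proj(cam,P):
    c=calibration(cam);q=np.array(c["rotation"]).T@(np.array(P)-np.array(c["position"]));return [c["fx"]*q[0]/q[2]+c["cx"],c["fy"]*q[1]/q[2]+c["cy"]]
def tri(a,b):
    p1,d1=ray(*a);p2,d2=ray(*b);M=np.stack([d1,-d2],1);s=np.linalg.lstsq(M,p2-p1,rcond=None)[0]
    x,y=p1+d1*s[0],p2+d2*s[1];return (x+y)/2,np.linalg.norm(x-y)
E
python3 - <<'E'
from h import *
np.set_printoptions(precision=4,suppress=True)
print(read_state())
for c in("top","side"):
    im=read_camera(c);cv2.imwrite(f"pics/{c}0.png",im);k=calibration(c);print(c,k)
m={}
for t in("dish_lid_knob","dish","mat","jar_lid_knob"):
    for c in("top","side"):
        r=mark_of(t,c);m[t,c]=r;print(t,c,[(np.round(x["pixel"],1),round(x["conf"],2)) for x in r])
    if m[t,"top"] and m[t,"side"]: print(tri(("top",m[t,"top"][0]["pixel"]),("side",m[t,"side"][0]["pixel"])))
r=regions_of("mat","top")
for x in r:
    print(x["conf"],x["bbox"],cv2.minAreaRect(np.argwhere(x["region"])[:,::-1].astype(np.int32)))
E
```

```text
{'t': 0.0, 'joint_positions': array([-78.4718,  17.9928,   2.5783,  74.6911,  -0.0024,  82.0044]), 'qd': array([-0.0425, -0.0214,  0.0956,  0.1235,  0.0587,  0.0388]), 'joint_torque': array([  0.0008, -48.063 ,  29.8532,   0.0194,  -0.0001,  -0.    ]), 'position': array([ 0.1921, -0.5416,  0.303 ]), 'tcp_rot': array([-179.895 ,   -0.0124,   19.5238]), 'wrist_force': array([0.4237, 0.4789, 0.4382]), 'moment': array([ 0.0069, -0.0384,  0.0209]), 'width': 0.08547067170475314}
top {'fx': 483.14100682894525, 'fy': 483.14100682894525, 'cx': 321.6090867116007, 'cy': 236.5471685667641, 'position': array([0.4641, 0.0058, 0.9207]), 'rotation': array([-174.147 ,   -1.0977,  -90.5244])}
side {'fx': 616.2264394596314, 'fy': 616.2264394596314, 'cx': 313.8578024813694, 'cy': 244.75017224283195, 'position': array([ 0.425 , -0.948 ,  0.7176]), 'rotation': array([-122.2182,   -0.9726,   -6.6003])}
dish_lid_knob top [(array([476.8, 282.4]), 0.8)]
dish_lid_knob side [(array([279.7, 368.9]), 0.97)]Traceback (most recent call last):
  File "<stdin>", line 10, in <module>
  File "h.py", line 11, in tri
    p1,d1=ray(*a);p2,d2=ray(*b);M=np.stack([d1,-d2],1);s=np.linalg.lstsq(M,p2-p1,rcond=None)[0]
                                  ~~~~~~~~^^^^^^^^^^^^
    axis = normalize_axis_index(axis, result_ndim)
numpy.exceptions.AxisError: axis 1 is out of bounds for array of dimension 1
```

```bash
sed -i 's/R=np.array(c\["rotation"\]);/R=rot(c)/; s/np.array(c\["rotation"\]).T/rot(c).T/' h.py; sed -i '2a from scipy.spatial.transform import Rotation as Ro\ndef rot(c): return Ro.from_euler("xyz",c["rotation"],degrees=True).as_matrix()' h.py
python3 - <<'E'
from h import *
np.set_printoptions(precision=4,suppress=True)
m={}
for t in("dish_lid_knob","dish","mat","jar_lid_knob"):
    for c in("top","side"):
        r=mark_of(t,c);m[t,c]=r;print(t,c,[(np.round(x["pixel"],1),round(x["conf"],2)) for x in r])
    if m[t,"top"] and m[t,"side"]: print(tri(("top",m[t,"top"][0]["pixel"]),("side",m[t,"side"][0]["pixel"])))
r=regions_of("mat","top")
for x in r:
    print(x["conf"],x["bbox"],cv2.minAreaRect(np.argwhere(x["region"])[:,::-1].astype(np.int32)))
E
```

```text
dish_lid_knob top [(array([476.8, 282.4]), 0.8)]
dish_lid_knob side [(array([279.7, 368.9]), 0.97)]
(array([ 0.4653, -0.2805,  0.081 ]), np.float64(0.005102039773404352))
dish top [(array([301.4, 186.8]), 0.71)]
dish side [(array([282.9, 408. ]), 0.65)]
(array([ 0.5954,  0.0124, -0.2725]), np.float64(0.23123562484190854))
mat top [(array([304.4, 186.5]), 0.17)]
mat side [(array([268.2, 219.3]), 0.58)]
(array([0.5383, 0.0105, 0.1865]), np.float64(0.15460523838395412))
jar_lid_knob top [(array([303.8, 183.5]), 0.7)]
jar_lid_knob side [(array([358.1, 223.2]), 0.77)]
(array([0.6296, 0.0185, 0.1464]), np.float64(0.0015189237765166443))
0.85 [108.2, 234.6, 97.0, 100.1] ((158.0, 283.0), (98.0, 98.0), 90.0)
```

View pics/top0.png

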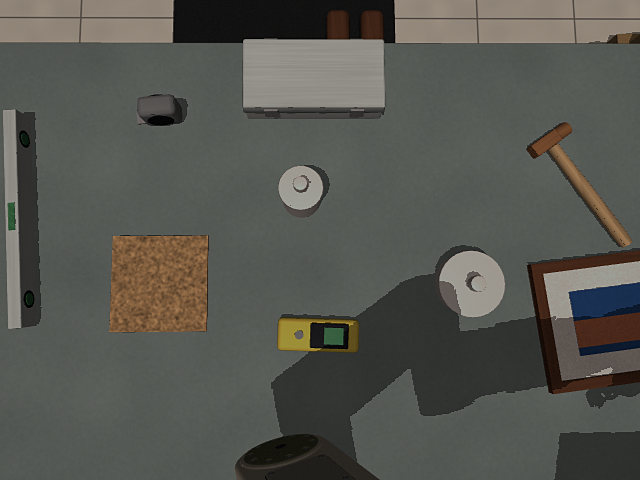

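View pics/side0.png

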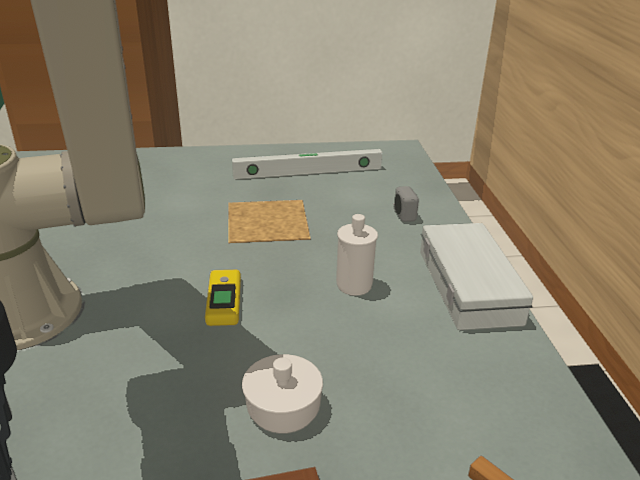

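The top view shows the wide lid's disc around (472,284) with its knob at (477,283), the jar knob at (301,184) and the mat spanning (108–208, 235–332). In the side view the knob is at (283,371) and the mat is around (269,220). The network's dish and mat origin marks in the top view disagree with the picture, so I'll use geometry instead.

Run:
```python
from h import *
np.set_printoptions(precision=4,suppress=True)
print("knob top@.08",atz("top",[476.8,282.4],.08),"side@.08",atz("side",[279.7,368.9],.08), atz("side",[283,371],.08))
for t in ("dish_lid_knob",):
  for c in("top","side"):
    for x in regions_of(t,c)[:2]:
        e=cv2.minEnclosingCircle(np.argwhere(x["region"])[:,::-1].astype(np.int32));print(c,x["conf"],x["bbox"],e)
        if c=="top": print(atz(c,e[0],.056))
print("disc eye",atz("top",[472,284],.056))
print("mat top",atz("top",[158.5,283.5],.005),"side",atz("side",[269,220],.005))
print([atz("top",p,.005)[:2] for p in([113,235.5],[208.5,235.5],[207.5,332],[109,331.5])])
print([atz("side",p,.005)[:2] for p in([228.5,202],[305,200],[310,239],[229,242])])
print("jar",atz("top",[301,184],.145))
a=cv2.imread("pics/top0.png")[240:330,430:520];b=cv2.imread("pics/side0.png")[340:440,230:340]
cv2.imwrite("pics/z.png",np.hstack([cv2.resize(a,(400,400),interpolation=0),cv2.resize(b,(400,400),interpolation=0)]))
```

```text
knob top@.08 [ 0.4678 -0.281   0.08  ] side@.08 [ 0.4628 -0.2794  0.08  ] [ 0.4673 -0.2843  0.08  ]
top 0.79 [436.6, 252.4, 69.5, 63.0] ((471.32696533203125, 283.43157958984375), 33.70356369018555)
[ 0.4662 -0.2792  0.056 ]
side 0.74 [241.6, 355.6, 77.9, 60.9] ((281.6265869140625, 383.0), 39.82804870605469)
disc eye [ 0.4652 -0.2804  0.056 ]
mat top [0.4715 0.294  0.005 ] side [0.4761 0.2897 0.005 ]
[array([0.5626, 0.3817]), array([0.5613, 0.202 ]), array([0.3809, 0.2012]), array([0.3838, 0.3829])]
[array([0.3831, 0.3855]), array([0.5691, 0.3802]), array([0.5613, 0.1983]), array([0.3844, 0.2014])]
jar [0.6299 0.023  0.145 ]
```

View pics/z.png

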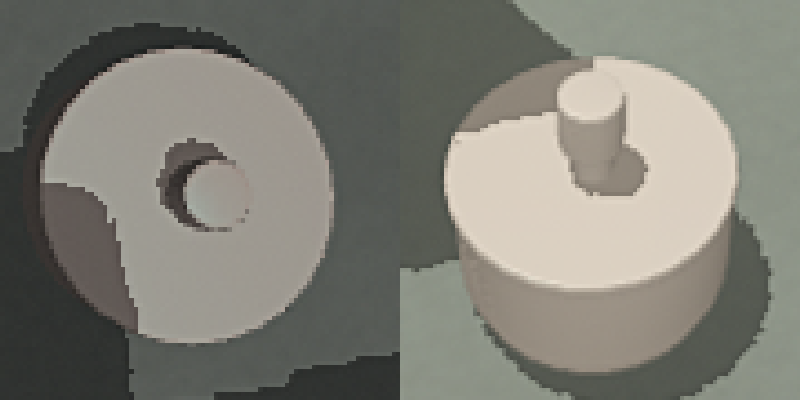

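Call:
{"method": "servo_tool", "body": {
  "increments": [
    {"fingers": 0, "travel": [0, 0, 0], "twist": -7.83},
    {"fingers": 0, "travel": [0, 0, 0], "twist": -7.83},
    {"fingers": 0, "travel": [0, 0, 0], "twist": -7.83},
    {"fingers": 0, "travel": [0, 0, 0], "twist": -7.83},
    {"fingers": 0, "travel": [0, 0, 0], "twist": -7.83},
    {"fingers": 0, "travel": [0, 0, 0], "twist": -7.83},
    {"fingers": 0, "travel": [0, 0, 0], "twist": -7.83},
    {"fingers": 0, "travel": [0, 0, 0], "twist": -7.83},
    {"fingers": 0, "travel": [0, 0, 0], "twist": -7.83},
    {"fingers": 0, "travel": [0, 0, 0], "twist": 0}
  ]
}}

```text
t: 1.75
position: [0.1922, -0.542, 0.3039]
tcp_rot: [180.0, 0.0, 90.0]
wrist_force: [-0.5, 0.4, 0.4]
width: 0.0852
```

Run:
```python
from h import *
print(atz("top",[479.1,283.4],.092),atz("top",[471.9,283.9],.056),atz("side",[282.8,365.5],.092))
```

```text
[ 0.4660308  -0.28081876  0.092     ] [ 0.46534133 -0.28024287  0.056     ] [ 0.46702602 -0.28545453  0.092     ]
```

Call:
{"method": "servo_tool", "body": {
  "increments": [
    {"fingers": 0, "travel": [0.026, 0.0274, 0], "twist": 0},
    {"fingers": 0, "travel": [0.026, 0.0274, 0], "twist": 0},
    {"fingers": 0, "travel": [0.026, 0.0274, 0], "twist": 0},
    {"fingers": 0, "travel": [0.026, 0.0274, 0], "twist": 0},
    {"fingers": 0, "travel": [0.026, 0.0274, 0], "twist": 0},
    {"fingers": 0, "travel": [0.026, 0.0274, 0.02], "twist": 0},
    {"fingers": 0, "travel": [0.026, 0.0274, 0.02], "twist": 0},
    {"fingers": 0, "travel": [0.026, 0.0274, 0.02], "twist": 0},
    {"fingers": 0, "travel": [0.026, 0.0274, 0.02], "twist": 0},
    {"fingers": 0, "travel": [0.026, 0.0274, 0.02], "twist": 0},
    {"fingers": 0, "travel": [0, 0, 0], "twist": 0},
    {"fingers": 0, "travel": [0, 0, 0], "twist": 0}
  ]
}}

```text
t: 2.95
position: [0.4664, -0.2812, 0.2034]
tcp_rot: [-179.9, -0.0, 90.0]
wrist_force: [0.4, -0.6, -0.5]
width: 0.0856
```

Run:
```python
from h import *
cv2.imwrite("pics/s1.png",read_camera("side"));cv2.imwrite("pics/t1.png",read_camera("top"))
s=read_state();print(s["position"],s["t"],s["joint_positions"])
a=cv2.imread("pics/s1.png")[180:480,130:530];b=cv2.imread("pics/t1.png")[150:450,240:640]
cv2.imwrite("pics/z1.png",cv2.resize(np.hstack([a,b]),(800,300)))
```

```text
[ 0.46608404 -0.28276731  0.20460301] 3.05 [-3.96724679e+01  1.74842685e+01 -1.22827023e+01  6.01684720e+01
 -2.53449055e-02  5.04423245e+01]
```

View pics/z1.png

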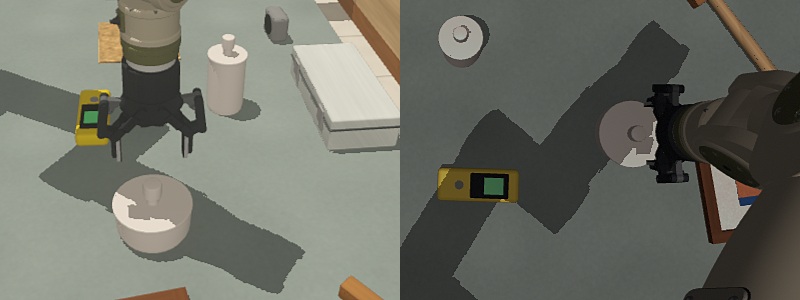

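Side view: the open fingers at crop columns 118 and 185 straddle the knob at 152, so they are centred. I'll descend.

Call:
{"method": "servo_tool", "body": {
  "increments": [
    {"fingers": 0, "travel": [0, 0, 0.012], "twist": 0},
    {"fingers": 0, "travel": [0, 0, 0.012], "twist": 0},
    {"fingers": 0, "travel": [0, 0, 0.012], "twist": 0},
    {"fingers": 0, "travel": [0, 0, 0.012], "twist": 0},
    {"fingers": 0, "travel": [0, 0, 0.01], "twist": 0},
    {"fingers": 0, "travel": [0, 0, 0.009], "twist": 0},
    {"fingers": 0, "travel": [0, 0, 0], "twist": 0},
    {"fingers": 0, "travel": [0, 0, 0], "twist": 0}
  ]
}}

```text
t: 3.85
position: [0.4662, -0.282, 0.1367]
tcp_rot: [-180.0, -0.0, 90.0]
wrist_force: [0.1, -0.9, -0.4]
width: 0.0853
```

Run:
```python
from h import *
cv2.imwrite("pics/s2.png",cv2.resize(read_camera("side")[300:460,200:400],(800,600)))
s=read_state();print(s["position"],s["t"],s["wrist_force"])
```

```text
[ 0.46646315 -0.28213837  0.13716032] 3.9 [-0.60452144 -0.00264468  0.9752171 ]
```

View pics/s2.png

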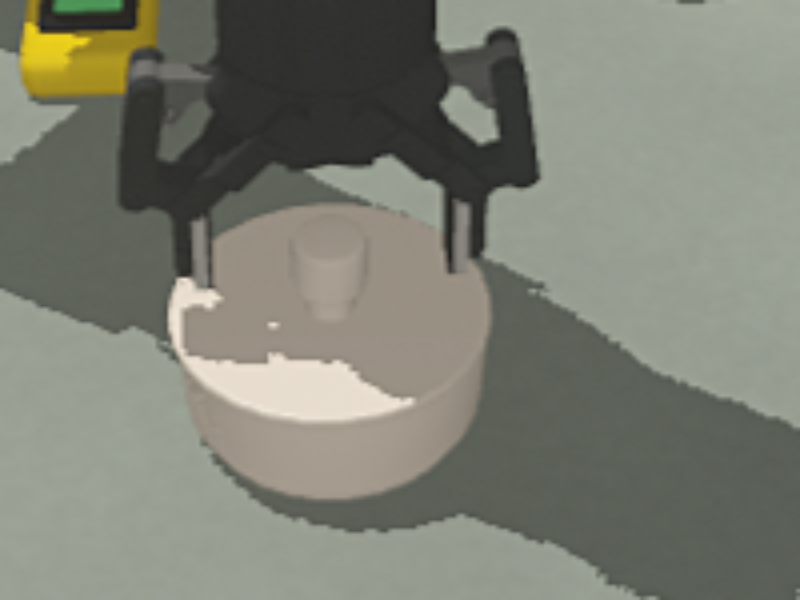

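Call:
{"method": "servo_tool", "body": {
  "increments": [
    {"fingers": 255, "travel": [0, 0, 0], "twist": 0},
    {"fingers": 255, "travel": [0, 0, 0], "twist": 0},
    {"fingers": 255, "travel": [0, 0, 0], "twist": 0},
    {"fingers": 255, "travel": [0, 0, 0], "twist": 0},
    {"fingers": 255, "travel": [0, 0, 0], "twist": 0},
    {"fingers": 255, "travel": [0, 0, 0], "twist": 0},
    {"fingers": 255, "travel": [0, 0, 0], "twist": 0},
    {"fingers": 255, "travel": [0, 0, 0], "twist": 0},
    {"fingers": 255, "travel": [0, 0, 0], "twist": 0},
    {"fingers": 255, "travel": [0, 0, 0], "twist": 0}
  ]
}}

```text
t: 4.9
position: [0.4663, -0.2821, 0.1374]
tcp_rot: [180.0, 0.0, 90.0]
wrist_force: [-1.4, 0.3, 5.8]
width: 0.0264
```

Run:
```python
from h import *
cv2.imwrite("pics/s3.png",cv2.resize(read_camera("side")[300:460,200:400],(800,600)))
s=read_state();print(s["position"],s["t"],s["wrist_force"],s["width"])
```

```text
[ 0.46630157 -0.28212385  0.13740498] 4.95 [-1.2539036   0.31773236  5.83363705] 0.02612445854924585
```

View pics/s3.png

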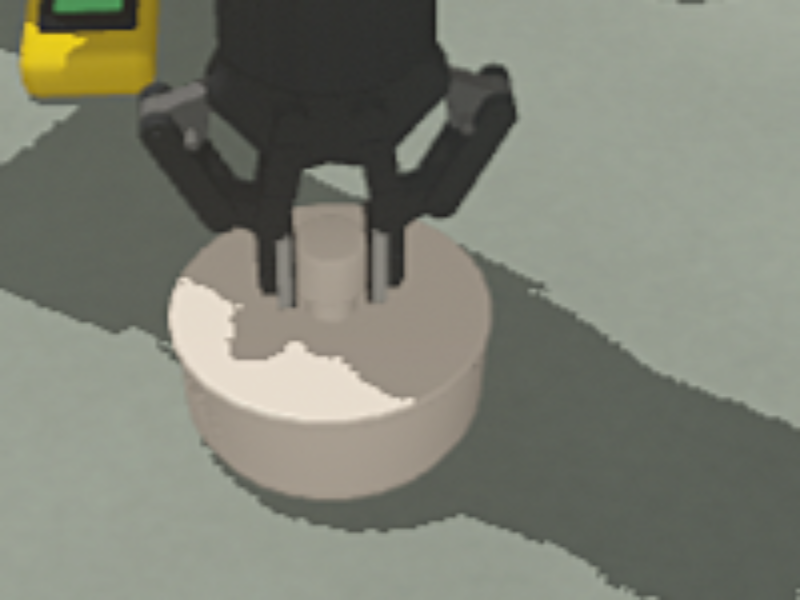

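The pads hold the knob head at crop columns 285 and 378 on either side of (330,265), above the disc. Lifting slowly.

Call:
{"method": "servo_tool", "body": {
  "increments": [
    {"fingers": 255, "travel": [0, 0, -0.004], "twist": 0},
    {"fingers": 255, "travel": [0, 0, -0.006], "twist": 0},
    {"fingers": 255, "travel": [0, 0, -0.008], "twist": 0},
    {"fingers": 255, "travel": [0, 0, -0.01], "twist": 0},
    {"fingers": 255, "travel": [0, 0, -0.012], "twist": 0},
    {"fingers": 255, "travel": [0, 0, -0.01], "twist": 0},
    {"fingers": 255, "travel": [0, 0, -0.01], "twist": 0},
    {"fingers": 255, "travel": [0, 0, 0], "twist": 0},
    {"fingers": 255, "travel": [0, 0, 0], "twist": 0}
  ]
}}

```text
t: 5.85
position: [0.4663, -0.2821, 0.1972]
tcp_rot: [180.0, 0.0, 90.0]
wrist_force: [0.9, 0.1, -2.1]
width: 0.0261
```

Run:
```python
from h import *
cv2.imwrite("pics/s4.png",cv2.resize(read_camera("side")[240:480,160:480],(800,600)))
s=read_state();print(s["position"],s["t"],s["wrist_force"],s["width"])
```

```text
[ 0.46603743 -0.28188048  0.19668577] 5.9 [-0.75884499  0.65879366 -2.04292334] 0.02625484323233854
```

View pics/s4.png

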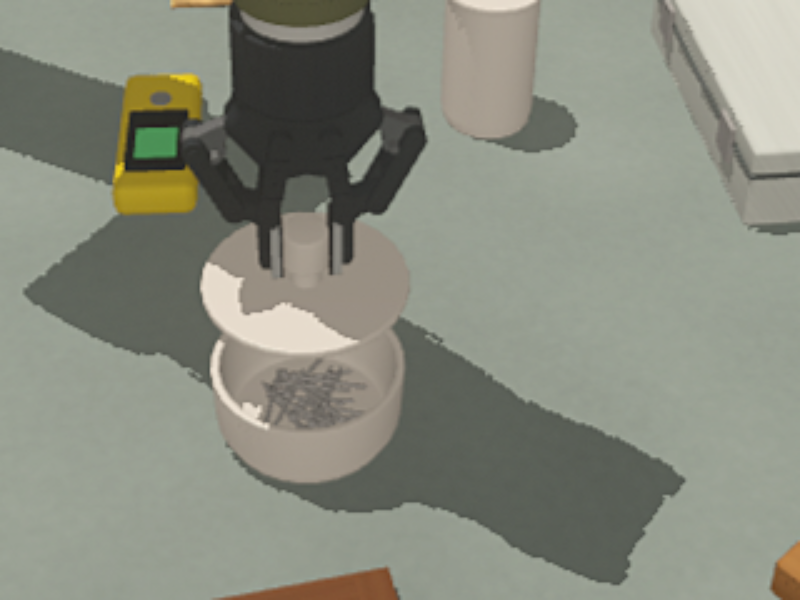

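The lid hangs level at about (305,285) in the crop, clear of the open dish with its nails. Next I'll raise it above jar height and cross.

Call:
{"method": "servo_tool", "body": {
  "increments": [
    {"fingers": 255, "travel": [0, 0, -0.008], "twist": 0},
    {"fingers": 255, "travel": [0, 0, -0.015], "twist": 0},
    {"fingers": 255, "travel": [0, 0, -0.02], "twist": 0},
    {"fingers": 255, "travel": [0, 0, -0.02], "twist": 0},
    {"fingers": 255, "travel": [0, 0, -0.02], "twist": 0},
    {"fingers": 255, "travel": [0.006, 0, -0.012], "twist": 0},
    {"fingers": 255, "travel": [0.012, 0, -0.005], "twist": 0},
    {"fingers": 255, "travel": [0.018, 0, 0], "twist": 0},
    {"fingers": 255, "travel": [0.022, 0, 0], "twist": 0},
    {"fingers": 255, "travel": [0.022, 0, 0], "twist": 0},
    {"fingers": 255, "travel": [0.022, 0, 0], "twist": 0},
    {"fingers": 255, "travel": [0.022, 0, 0], "twist": 0}
  ]
}}

```text
t: 7.1
position: [0.4652, -0.1553, 0.2956]
tcp_rot: [-179.9, -0.1, 90.0]
wrist_force: [-0.2, 0.6, -2.3]
width: 0.0265
```

Call:
{"method": "servo_tool", "body": {
  "increments": [
    {"fingers": 255, "travel": [0.022, 0, 0], "twist": 0},
    {"fingers": 255, "travel": [0.022, 0, 0], "twist": 0},
    {"fingers": 255, "travel": [0.022, 0, 0], "twist": 0},
    {"fingers": 255, "travel": [0.022, 0, 0], "twist": 0},
    {"fingers": 255, "travel": [0.022, 0, 0], "twist": 0},
    {"fingers": 255, "travel": [0.022, 0, 0], "twist": 0},
    {"fingers": 255, "travel": [0.022, 0, 0], "twist": 0},
    {"fingers": 255, "travel": [0.022, 0, 0], "twist": 0},
    {"fingers": 255, "travel": [0.022, 0, 0], "twist": 0},
    {"fingers": 255, "travel": [0.022, 0, 0], "twist": 0},
    {"fingers": 255, "travel": [0.022, 0, 0], "twist": 0},
    {"fingers": 255, "travel": [0.022, 0, 0], "twist": 0}
  ]
}}

```text
t: 8.3
position: [0.4644, 0.108, 0.2956]
tcp_rot: [-179.9, -0.0, 90.1]
wrist_force: [0.2, -0.2, -2.6]
width: 0.0264
```

Call:
{"method": "servo_tool", "body": {
  "increments": [
    {"fingers": 255, "travel": [0.022, 0.001, 0], "twist": 0},
    {"fingers": 255, "travel": [0.022, 0.001, 0], "twist": 0},
    {"fingers": 255, "travel": [0.022, 0.001, 0], "twist": 0},
    {"fingers": 255, "travel": [0.022, 0.001, 0], "twist": 0},
    {"fingers": 255, "travel": [0.022, 0.001, 0], "twist": 0},
    {"fingers": 255, "travel": [0.022, 0.001, 0], "twist": 0},
    {"fingers": 255, "travel": [0.022, 0.001, 0], "twist": 0},
    {"fingers": 255, "travel": [0.016, 0, 0], "twist": 0},
    {"fingers": 255, "travel": [0.01, 0, 0], "twist": 0},
    {"fingers": 255, "travel": [0.006, 0, 0], "twist": 0},
    {"fingers": 255, "travel": [0, 0, 0], "twist": 0},
    {"fingers": 255, "travel": [0, 0, 0], "twist": 0}
  ]
}}

```text
t: 9.5
position: [0.4731, 0.2916, 0.2968]
tcp_rot: [-180.0, 0.0, 90.0]
wrist_force: [0.7, -1.2, -3.0]
width: 0.0261
```

Call:
{"method": "servo_tool", "body": {
  "increments": [
    {"fingers": 255, "travel": [0, 0, 0.01], "twist": 0},
    {"fingers": 255, "travel": [0, 0, 0.016], "twist": 0},
    {"fingers": 255, "travel": [0, 0, 0.02], "twist": 0},
    {"fingers": 255, "travel": [0, 0, 0.02], "twist": 0},
    {"fingers": 255, "travel": [0, 0, 0.02], "twist": 0},
    {"fingers": 255, "travel": [0, 0, 0.02], "twist": 0},
    {"fingers": 255, "travel": [0, 0, 0.02], "twist": 0},
    {"fingers": 255, "travel": [0, 0, 0.02], "twist": 0},
    {"fingers": 255, "travel": [0, 0, 0.012], "twist": 0},
    {"fingers": 255, "travel": [0, 0, 0.008], "twist": 0},
    {"fingers": 255, "travel": [0, 0, 0], "twist": 0}
  ]
}}

```text
t: 10.6
position: [0.4728, 0.2915, 0.1298]
tcp_rot: [-179.9, 0.0, 90.0]
wrist_force: [-1.3, -0.5, -2.1]
width: 0.0267
```

Run:
```python
from h import *
cv2.imwrite("pics/s5.png",cv2.resize(read_camera("side")[130:290,170:383],(800,600)))
cv2.imwrite("pics/t5.png",read_camera("top"))
s=read_state();print(s["position"],s["t"],s["wrist_force"],s["width"])
```

```text
[0.47364235 0.29202849 0.1313858 ] 10.7 [ 0.53679937  0.06889278 -2.32107619] 0.026016738795102867
```

View pics/s5.png

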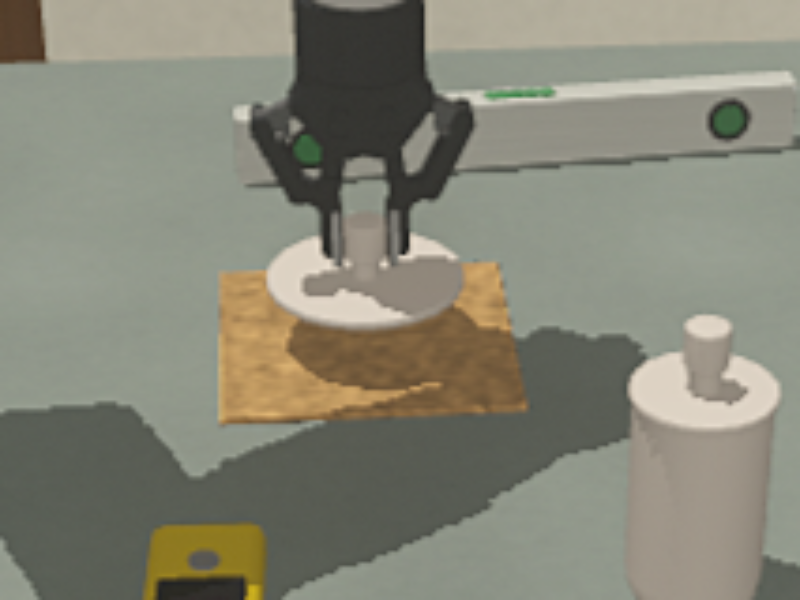

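View pics/t5.png

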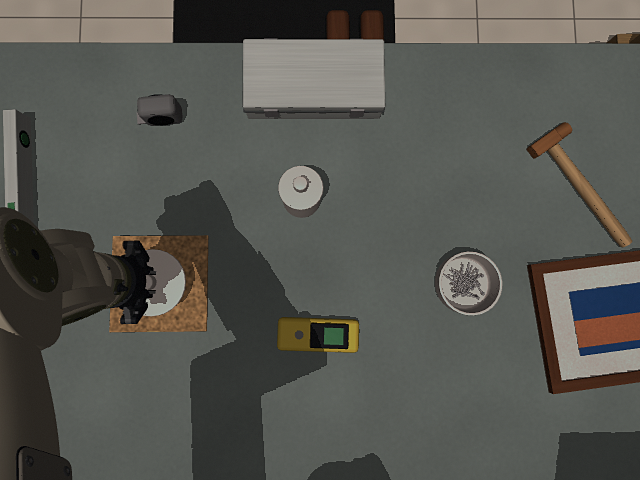

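The lid is centred over the mat, at about (155,283) in the top view. The dish (468,283) and jar (301,187) have not moved. Lowering gently.

Call:
{"method": "servo_tool", "body": {
  "increments": [
    {"fingers": 255, "travel": [0, 0, 0.008], "twist": 0},
    {"fingers": 255, "travel": [0, 0, 0.008], "twist": 0},
    {"fingers": 255, "travel": [0, 0, 0.006], "twist": 0},
    {"fingers": 255, "travel": [0, 0, 0.004], "twist": 0},
    {"fingers": 255, "travel": [0, 0, 0.002], "twist": 0},
    {"fingers": 255, "travel": [0, 0, 0.001], "twist": 0},
    {"fingers": 255, "travel": [0, 0, 0.001], "twist": 0},
    {"fingers": 255, "travel": [0, 0, 0], "twist": 0},
    {"fingers": 255, "travel": [0, 0, 0], "twist": 0}
  ]
}}

```text
t: 11.6
position: [0.4734, 0.2921, 0.1011]
tcp_rot: [180.0, -0.0, 90.0]
wrist_force: [-0.3, -0.6, -1.8]
width: 0.0262
```

Call:
{"method": "servo_tool", "body": {
  "increments": [
    {"fingers": 255, "travel": [0, 0, 0.001], "twist": 0},
    {"fingers": 255, "travel": [0, 0, 0.0005], "twist": 0},
    {"fingers": 255, "travel": [0, 0, 0], "twist": 0}
  ]
}}

```text
t: 11.9
position: [0.4732, 0.292, 0.0993]
tcp_rot: [-180.0, 0.0, 90.0]
wrist_force: [-0.1, -0.5, -2.3]
width: 0.0266
```

Call:
{"method": "servo_tool", "body": {
  "increments": [
    {"fingers": 255, "travel": [0, 0, 0.0005], "twist": 0},
    {"fingers": 255, "travel": [0, 0, 0.0005], "twist": 0},
    {"fingers": 255, "travel": [0, 0, 0], "twist": 0}
  ]
}}

```text
t: 12.2
position: [0.4732, 0.292, 0.0983]
tcp_rot: [-180.0, 0.0, 90.0]
wrist_force: [0.3, -0.4, -2.4]
width: 0.0261
```

Call:
{"method": "servo_tool", "body": {
  "increments": [
    {"fingers": 255, "travel": [0, 0, 0.0005], "twist": 0},
    {"fingers": 255, "travel": [0, 0, 0.0005], "twist": 0},
    {"fingers": 255, "travel": [0, 0, 0], "twist": 0}
  ]
}}

```text
t: 12.5
position: [0.4732, 0.292, 0.0982]
tcp_rot: [180.0, -0.0, 90.0]
wrist_force: [-2.3, -1.2, 4.6]
width: 0.0262
```

Run:
```python
from h import *
cv2.imwrite("pics/s6.png",cv2.resize(read_camera("side")[130:290,170:383],(800,600)))
s=read_state();print(s["position"],s["t"],s["wrist_force"],s["width"])
```

```text
[0.47320735 0.29196941 0.09816204] 12.55 [-1.53715493 -2.31014188  4.71563636] 0.026441758710556228
```

View pics/s6.png

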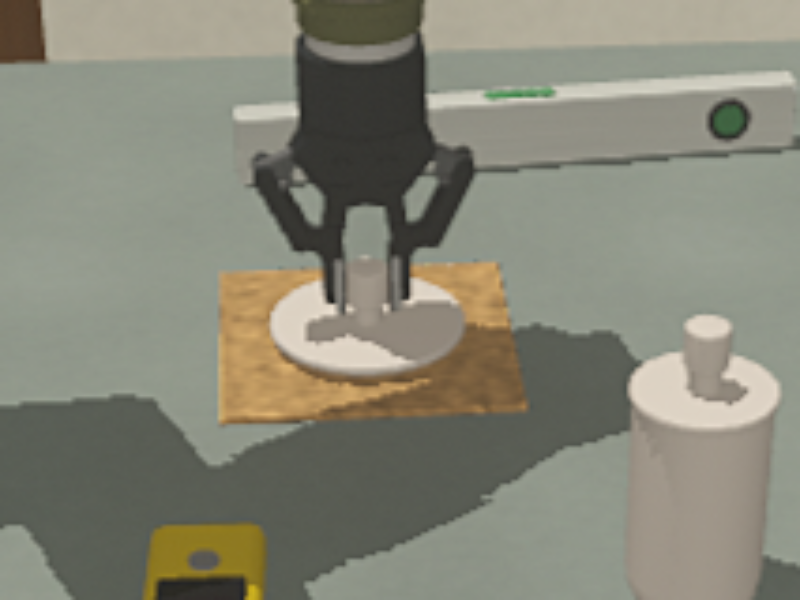

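The wrist force turned positive (+4.7 N up) and the picture shows the lid on the mat around (367,325). Releasing.

Call:
{"method": "servo_tool", "body": {
  "increments": [
    {"fingers": 120, "travel": [0, 0, 0], "twist": 0},
    {"fingers": 60, "travel": [0, 0, 0], "twist": 0},
    {"fingers": 0, "travel": [0, 0, 0], "twist": 0},
    {"fingers": 0, "travel": [0, 0, 0], "twist": 0},
    {"fingers": 0, "travel": [0, 0, 0], "twist": 0},
    {"fingers": 0, "travel": [0, 0, 0], "twist": 0},
    {"fingers": 0, "travel": [0, 0, 0], "twist": 0},
    {"fingers": 0, "travel": [0, 0, 0], "twist": 0}
  ]
}}

```text
t: 13.35
position: [0.4732, 0.292, 0.0973]
tcp_rot: [-180.0, 0.0, 90.0]
wrist_force: [-0.2, 0.9, 0.4]
width: 0.0857
```

Call:
{"method": "servo_tool", "body": {
  "increments": [
    {"fingers": 0, "travel": [0, 0, -0.01], "twist": 0},
    {"fingers": 0, "travel": [0, 0, -0.02], "twist": 0},
    {"fingers": 0, "travel": [0, 0, -0.03], "twist": 0},
    {"fingers": 0, "travel": [0, 0, -0.03], "twist": 0},
    {"fingers": 0, "travel": [0, 0, -0.03], "twist": 0},
    {"fingers": 0, "travel": [0, 0, -0.03], "twist": 0},
    {"fingers": 0, "travel": [0, 0, -0.02], "twist": 0},
    {"fingers": 0, "travel": [0, 0, -0.01], "twist": 0},
    {"fingers": 0, "travel": [0, 0, 0], "twist": 0},
    {"fingers": 0, "travel": [0, 0, 0], "twist": 0}
  ]
}}

```text
t: 14.35
position: [0.4729, 0.2919, 0.2767]
tcp_rot: [-180.0, 0.0, 90.0]
wrist_force: [-0.3, -0.8, -0.5]
width: 0.0852
```

Run:
```python
from h import *
a=read_camera("side");cv2.imwrite("pics/s7.png",a);b=read_camera("top")
cv2.imwrite("pics/z7.png",np.hstack([cv2.resize(a[150:330,170:410],(400,300)),cv2.resize(b[150:390,70:390],(400,300))]))
r=mark_of("dish_lid_knob","side");
for x in r: print(x, atz("side",x["pixel"],.041))
s=read_state();print(s["position"],s["t"],s["wrist_force"],s["width"])
```

```text
{'pixel': [269.8, 201.0], 'conf': 0.77} [0.48005024 0.3150448  0.041     ]
[0.47262625 0.29173638 0.27585488] 14.5 [-0.18142331  0.45121213 -0.28226541] 0.08521055317651706
```

View pics/z7.png

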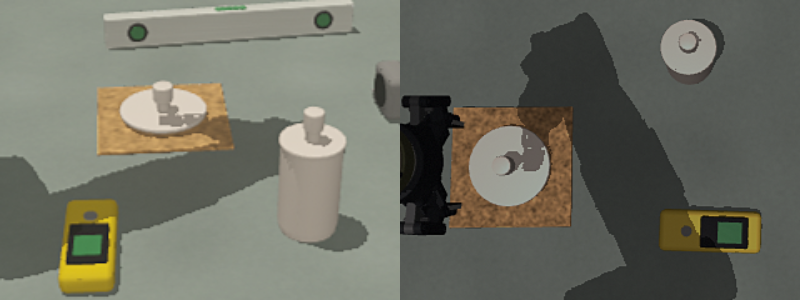

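View pics/s7.png

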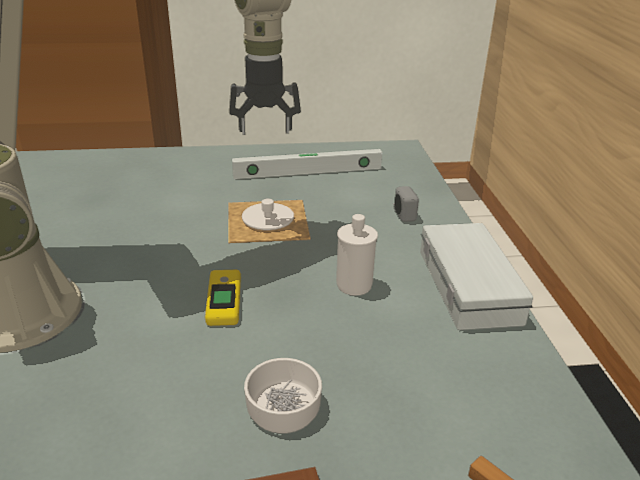

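Run:
```python
from h import *
print("disc top",atz("top",[157.2,282.8],.017),"mat",atz("top",[158.5,283.5],.005))
print("knob side eye",atz("side",[267.5,208],.041),"mat side",atz("side",[269,220],.005))
print(read_state()["qd"])
sign_off()
```

```text
disc top [0.47273566 0.2926511  0.017     ] mat [0.47152196 0.29400562 0.005     ]
knob side eye [0.47302056 0.28195936 0.041     ] mat side [0.47605342 0.28972913 0.005     ]
[ 0.01130222  0.02920878  0.18654268 -0.00955546  0.06413564  0.01638363]
the job is handed in; nothing more can be done
```

I took the lid off the dish by its knob, carried it above the jar's height, and set it down on the cork mat. I released it only after the wrist force showed contact (about +4.7 N). Then I raised the gripper clear and handed the job in at about 14.5 s; no verdict was reported.

- **Lid position:** the final pictures show it flat, knob up and wholly on the mat. In the top view its disc is about 1–2 mm from the mat's centre. My reading of the knob in the side view puts it about 3 mm and 8 mm off along the two sides. The limit is 33 mm.
- **Dish and jar:** both stand where they were, with no shift I could see in the pictures. The nails are showing.
- **Checks that disagreed:** the network's last side-view mark for the knob put it about 25 mm off in y. It was about 7 pixel rows above the knob seen in the picture, so I judged it wrong. Its first-look marks for the dish and the mat in the top view were also wrong, so I located those by geometry instead.

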